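Pack the soaking jar: grips in the tray, tray in the jar, lid on

ROBOT

A 7-joint arm with a two-finger parallel gripper is mounted at the origin on the work surface. World frame = base frame: x ahead of the robot, y to its left, z up, the work surface at z = 0. Lengths are in m, angles in rad, forces in N, time in s.
With the tool pointing down it reaches from about 0.425 to 0.925 m from the base axis. Payload 6.8 kg.
Tool frame: the origin (TCP) lies between the finger pads; the fingertips stand 14 mm ahead of it and the grasp point (between the pads) lies 5 mm behind it (ctrl.tcp_to_tips is the distance from the TCP to the fingertips, in m); z points along the fingers, y is the line along which they close (so a half turn about z gives the same grasp; the last joint's range is limited). The gripper opens to 88 mm and grips with 3 to 60 N. Pads are 20 mm wide; open, the fingers measure 115 mm over their backs; the gripper's body (75 mm by 178 mm) begins 61 mm behind the grasp point.
Start: joints at [1.122, 0.477, 0.022, 1.555, -0.011, 1.109, -0.083], TCP at [0.226, -0.636, 0.237] pointing down, gripper open.
Joint ranges: [-2.96, 2.96], [-0.34, 2.1], [-1.41, 1.46], [0.24, 2.44], [-1.37, 4.51], [0.17, 1.92], [-2.96, 2.96]. Speed limits (rad/s): [2.39, 2.39, 3.14, 3.14, 3.14, 3.14, 3.14].

INTERFACE

Orientations are given as a 3x3 rotation matrix whose columns are the frame's x, y, z axes.
In Python, from rig import sensors, optics, order, ctrl gives the robot as it stands.
- The arm moves only by the shell command python3 -m jog 'ROWS' [FORCE]. ROWS is JSON, a list of rows, each a list of 5 numbers: the shift along the world's x, y, z normalised to -1 to 1, where 1 is 0.3 m, then the turn about the world's z normalised to -1 to 1, where 1 is 1.5 rad, then the opening, from 0 (shut) to 1 (fully open). A call has 1 to 5 rows; each row is the pose to reach, as a shift and turn from the pose commanded when the call began; what a row does not reach only later rows make up. A row lasts 1/12 s, in which the tool goes at most 41.7 mm and 7.16 degrees, less where a joint would pass 70% of its speed; a pose out of reach is approached as far as the arm can. A call with a number of a shift or a turn outside -1 to 1 is refused whole. A call with a gripper value outside its range is refused whole. The fingers move at their own pace and stop on an object; FORCE is the grip in N (left out, the last holds). Time passes only in rows, so rows that repeat a pose let the fingers close. It gives the time, the measured TCP pose, the force, the opening and the grip force at its end, in the units of the state.
- sensors.get_state(): the state, without advancing time (a new reading comes with each control period).
- optics.get_image(name): name is "side" or "top"; returns (picture, depth): 384x512x3 uint8, red, green, blue; 384x512 float32, m along the optical axis (not along the pixel's ray), 0 where there is no reading.
- optics.camera_info(name): a dict with "camera_matrix" (3x3 intrinsics, pixels), "T" (4x4, takes a point from camera to world coordinates). Camera axes: x right, y up, looking along -z (the intrinsics and any distortion apply to the point x, -y, -z); pixel columns grow to the right and rows downward; lengths in m; the calibration is good to about 2 mm. A picture is of the moment at which its call begins. camera_info takes no time and is no camera call.
- order.sign_off(): hands the job in; it is judged then, once.
The state is a dict: "clock": time; "q": joint angles; "joint_velocities": joint speeds; "joint_efforts": joint torques, N m; "tcp_pos": TCP position; "tcp_rot": TCP orientation; "contact_force": force on the tool from outside, world axes, zero at the start; "wrist_torque": the same for the moment, N m; "finger_gap": opening from 0.0 (shut) to 1.0 (fully open); "gripper_force": force on a finger pad.
Only numpy, scipy, OpenCV 4.12 (cv2) and the standard library are available. Lean on these libraries where they do the work, as an engineer would, in place of code of your own. Each camera call takes 0.05 s, during which the arm holds its last target. There are 200 camera calls.

TASK

Pack the steel soaking jar at the tattoo station. First, with the lift-out tray still on the bench, stand the slim and the thick machine grip upright in it, one on each side of its divider; then lower the loaded tray to the bottom of the jar, and last put the lid squarely on. Set each piece down rather than dropping it, leave the jar where it stands, and do not disturb the other things on the table.

Things in the scene. Friction and masses are not known exactly. Their poses are not given: they have to be found in the camera images.
- jar: Open round stainless steel jar, upright, empty, loose, about 0.8 kg. Outside 130 mm wide (132 at the rim), 98 mm high; wall about 4 mm, inside 122 mm wide, floor 4 mm thick. Origin: centre of its underside, z up along its axis.
- tray: Round steel lift-out tray, 110 mm wide (inside 103), wall 20 mm high, floor 3 mm, 0.2 kg. A 3 mm divider, 20 mm high, along its x axis makes two half-rounds at +y and -y (grips stand well at x 0, y +28 / -28). Two wires at x +15 / -15 carry a black handle bar: 44 mm along x, 10 mm along y (pinch so), 60 to 84 mm up, over the standing grips' tops (51, 47 mm up). Origin: underside centre, z up.
- slim_grip: Slim grip of a tattoo machine: a plain ribbed steel cylinder, 20 mm in diameter (20.6 over the ribs), 48 mm long, standing on end, with a small dark bore in its top, about 0.09 kg. Origin: centre of its underside, z up along its axis; either yaw is the same.
- thick_grip: Thick grip of a tattoo machine: a ribbed light-metal cylinder, 32 mm in diameter (32.6 over the ribs), 44 mm long, standing on end, with a small dark bore in its top, about 0.12 kg. Origin: centre of its underside, z up along its axis; either yaw is the same.
- lid: Round steel lid with a black knob, lying knob up, 0.28 kg. Underside: a plug 108 mm wide, 118 at 6 mm up, that enters the jar's mouth; above it a 136 mm flange (6 to 10 mm up) that rests on the rim. Domed top, 18 mm up in the middle; on a 14 mm stem the round knob, 26 mm wide, 30 to 54 mm up. Origin: centre of the plug's underside, z up; seated, 92 mm above the jar's origin.
- power_supply: Bystander: blue machine power supply box, 75 x 55 x 30 mm, low, with a black knob on its end. Origin: centre of its underside. Leave alone.
- ointment_jar: Bystander: green ointment jar with a white cap, 58 mm in diameter, 68 mm high. Origin: centre of its underside. Leave alone.
- pump_bottle: Bystander: white pump bottle, 48 mm in diameter, 140 mm high over its spout. Origin: centre of its underside. Leave alone.
There are look-alikes about, which are no part of the job. What is shaped like the jar but pink or yellow is not meant.

How it is judged:
On the way, in this order (a step that is already met when the one before it is completed fails the run):
1. both grips stand upright in the tray, one on each side of the divider, and are let go (horizontal distance between each of slim_grip, thick_grip and tray below 0.048 m and z of slim_grip in the frame of tray between -0.005 and 0.01 m and angle between each of slim_grip, thick_grip's own z axis and vertical below 0.2 rad and z of thick_grip in the frame of tray between -0.005 and 0.01 m and ((y of slim_grip in the frame of tray above 0.005 m and y of thick_grip in the frame of tray below -0.005 m) or (y of slim_grip in the frame of tray below -0.005 m and y of thick_grip in the frame of tray above 0.005 m)) and contact force between the fingers and slim_grip below 0.3 N and contact force between the fingers and thick_grip below 0.3 N), for 0.2 s.
2. the tray, with both grips still standing in it, is on the jar's floor and let go (horizontal distance between each of slim_grip, thick_grip and tray below 0.048 m and z of slim_grip in the frame of tray between -0.005 and 0.01 m and angle between each of slim_grip, thick_grip's own z axis and vertical below 0.2 rad and z of thick_grip in the frame of tray between -0.005 and 0.01 m and ((y of slim_grip in the frame of tray above 0.005 m and y of thick_grip in the frame of tray below -0.005 m) or (y of slim_grip in the frame of tray below -0.005 m and y of thick_grip in the frame of tray above 0.005 m)) and horizontal distance between tray and jar below 0.012 m and z of tray in the frame of jar below 0.01 m and angle between tray's own z axis and vertical below 0.1 rad and contact force between the fingers and tray below 0.3 N), for 0.2 s.
At the end, for the whole second after the job is handed in: Both grips stand upright (0.2 rad) on the tray floor, one each side of the divider, axes within 48 mm of the tray centre; the tray stands on the jar floor within 12 mm of its axis; the lid lies level on the rim, within 10 mm of the axis and 3.5 mm of its seat; jar upright, all at rest (horizontal distance between each of slim_grip, thick_grip and tray below 0.048 m and z of slim_grip in the frame of tray between -0.005 and 0.01 m and angle between each of slim_grip, thick_grip's own z axis and vertical below 0.2 rad and z of thick_grip in the frame of tray between -0.005 and 0.01 m and ((y of slim_grip in the frame of tray above 0.005 m and y of thick_grip in the frame of tray below -0.005 m) or (y of slim_grip in the frame of tray below -0.005 m and y of thick_grip in the frame of tray above 0.005 m)) and horizontal distance between tray and jar below 0.012 m and z of tray in the frame of jar below 0.01 m and angle between tray's own z axis and vertical below 0.1 rad and horizontal distance between lid and jar below 0.01 m and z of lid in the frame of jar between 0.088 and 0.0955 m and angle between lid's own z axis and vertical below 0.06 rad and angle between jar's own z axis and vertical below 0.05 rad and linear speed of each of jar, tray, lid, slim_grip, thick_grip below 0.02 m/s); the robot touches nothing.
It fails at once if the jar is shoved more than 30 mm or tipped (distance of jar from where it was at the start of the episode above 0.03 m or angle between jar's own z axis and vertical above 0.25 rad).
It fails at once if the tray or the lid is let fall ((linear speed of tray above 0.55 m/s and contact force between the fingers and tray below 0.05 N) or (linear speed of lid above 0.55 m/s and contact force between the fingers and lid below 0.05 N)).
It fails at once if a grip is let fall ((linear speed of slim_grip above 0.55 m/s and contact force between the fingers and slim_grip below 0.05 N and linear speed of tray below 0.15 m/s) or (linear speed of thick_grip above 0.55 m/s and contact force between the fingers and thick_grip below 0.05 N and linear speed of tray below 0.15 m/s)).
It fails at once if a bystander is moved more than 25 mm (distance of any of power_supply, ointment_jar, pump_bottle from where it was at the start of the episode above 0.025 m).
It also fails if it takes over 118 s, if anything falls off the work surface, if the arm or the gripper's body presses on something with over 40 N, if the wrist force passes 120 N, or if a joint passes its speed limit or range.

## Working session

There is one attempt and no reset: what is moved stays moved. The work goes in short steps, Python scripts to look and compute and a shell command to move; the robot and the scene stay as the last step left them, time stands still between calls to the robot, and variables do not carry over. Pictures are saved under pics/ and viewed, at most 14 in all, crops included, and the job is handed in when it is done.

```bash
mkdir -p pics; ls; python3 - <<'E'
from rig import sensors,optics,ctrl
import cv2,numpy as np
for n in("top","side"):
    im,d=optics.get_image(n); i=optics.camera_info(n)
    cv2.imwrite(f"pics/{n}0.png",cv2.resize(im[:,:,::-1],(800,600)))
    np.savez(f"{n}0.npz",im=im,d=d); print(n,{k:np.round(v,3).tolist() if hasattr(v,'shape') else v for k,v in i.items()}, (d>0).mean())
s=sensors.get_state();print(s['tcp_rot'],s['tcp_pos'],s['clock'],ctrl.tcp_to_tips)
E
```

```text
pics
top {'camera_matrix': [[379.188, 0.0, 263.844], [0.0, 379.188, 192.799], [0.0, 0.0, 1.0]], 'T': [[-0.018, 0.974, -0.225, 0.365], [-1.0, -0.017, 0.009, -0.039], [0.005, 0.225, 0.974, 1.24], [0.0, 0.0, 0.0, 1.0]]} 0.995819091796875
side {'camera_matrix': [[358.38, 0.0, 255.575], [0.0, 358.38, 192.918], [0.0, 0.0, 1.0]], 'T': [[0.925, 0.246, -0.288, 0.314], [-0.379, 0.609, -0.697, -0.777], [0.004, 0.754, 0.656, 0.762], [0.0, 0.0, 0.0, 1.0]]} 0.9962259928385416
[[ 9.42482992e-01  3.34253523e-01 -6.25997568e-04]
 [ 3.34254091e-01 -9.42481906e-01  1.43505923e-03]
 [-1.10317777e-04 -1.56176117e-03 -9.99998774e-01]] [ 0.22542767 -0.63571729  0.23580581] 0.1 0.014
```

View pics/top0.png

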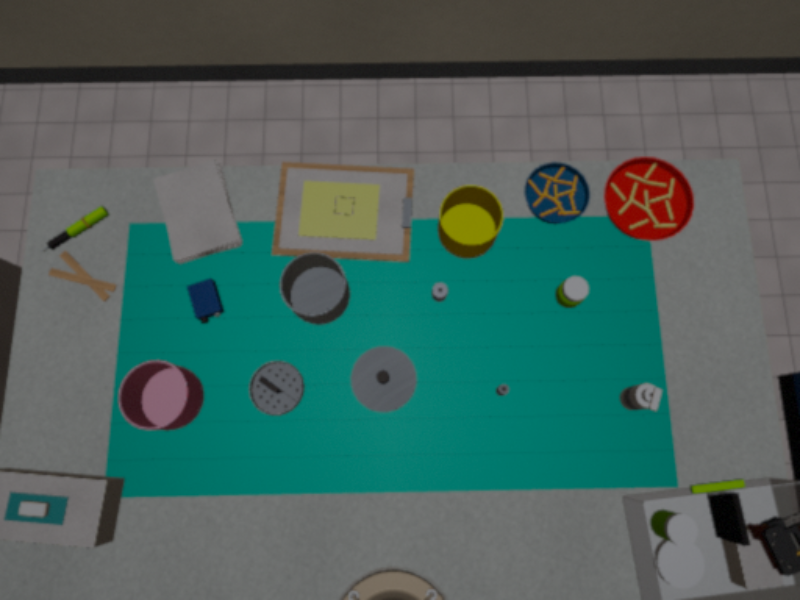

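View pics/side0.png

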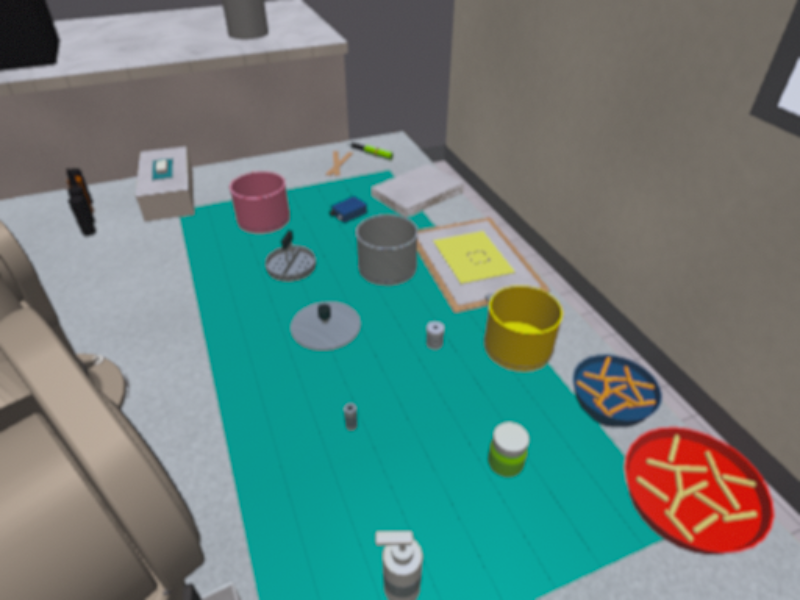

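Top view (800x600): the grey steel jar is at (315,288). Its look-alikes are the pink pot (160,395) and the yellow pot (470,220), plus the blue and red bowls (557,192) and (648,198). The round tray with its black bar is at (276,387) and the lid at (384,379). The grips are the thick one (440,291) and the slim one (503,389). The ointment jar (573,290) and pump (642,396) are bystanders. I choose the grey jar and measure it.

```bash
cat > h.py <<'E'
import numpy as np,cv2
from rig import optics,sensors
def grab(n):
    im,d=optics.get_image(n); return im,d
def cloud(n,d):
    i=optics.camera_info(n);K=np.array(i["camera_matrix"]);T=np.array(i["T"])
    v,u=np.mgrid[:384,:512]
    p=np.stack([(u-K[0,2])/K[0,0]*d,-(v-K[1,2])/K[1,1]*d,-d],-1)
    w=p@T[:3,:3].T+T[:3,3]; w[d<=0]=np.nan; return w
def ray(n,u,v,z):
    i=optics.camera_info(n);K=np.array(i["camera_matrix"]);T=np.array(i["T"])
    r=T[:3,:3]@[(u-K[0,2])/K[0,0],-(v-K[1,2])/K[1,1],-1]; return T[:3,3]+r*(z-T[2,3])/r[2]
def band(w,c,r,lo,hi):
    with np.errstate(invalid='ignore'):
        return (np.hypot(w[...,0]-c[0],w[...,1]-c[1])<r)&(w[...,2]>lo)&(w[...,2]<hi)
def circ(p):
    c,r=cv2.minEnclosingCircle(p[:,:2].astype(np.float32)); return np.round(c,4),round(r,4)
E
python3 - <<'E'
from h import *
C={}
for n in("top","side"):
    z=np.load(n+"0.npz");im,d=z['im'],z['d'];C[n]=(im,cloud(n,d))
s=.64
seeds=dict(jar=(315,288,.098),tray=(276,387,.02),lid=(384,379,.01),thick=(440,291,.044),slim=(503,389,.048),pump=(642,396,.1),oint=(573,290,.068),psu=(205,298,.03),yellow=(470,210,.1))
B=dict(jar=(.09,.075,.105),tray=(.07,-.005+.01,.03),lid=(.085,.004,.025),thick=(.035,.036,.055),slim=(.03,.038,.06),pump=(.05,.05,.2),oint=(.05,.05,.09),psu=(.06,.02,.05),yellow=(.1,.08,.12))
for k,(u,v,h) in seeds.items():
    c=ray("top",u*s,v*s,h); out=[]
    for n in C:
        w=C[n][1]; m=band(w,c,B[k][0],*B[k][1:]); p=w[m]
        if len(p)>3: out.append((n,m.sum(),circ(p),"mean",p.mean(0).round(4).tolist(),"zmax",p[:,2].max().round(3)))
    print(k,c.round(3),*out,sep="\n   ")
# bar & knob
for k,c,lo,hi,r in(("bar",ray("top",276*s,387*s,.02),.05,.095,.05),("knob",ray("top",384*s,379*s,.01),.028,.06,.04)):
    for n in C:
        im,w=C[n]; m=band(w,c,r,lo,hi);p=w[m];q=p[p[:,2]>(.07 if k=="bar" else .045)]
        rr=cv2.minAreaRect((q[:,:2]*1000).astype(np.float32)); mu=q[:,:2].mean(0);e=np.linalg.svd(q[:,:2]-mu)[2][0]
        print(k,n,len(p),len(q),mu.round(4),q[:,2].max().round(3),rr,"axis deg",np.degrees(np.arctan2(e[1],e[0])).round(1))
t=C["top"][1][300:320,100:400];print("table z",np.nanmedian(t[...,2]),np.nanmedian(C["side"][1][250:300,220:300,2]))
im=C["top"][0];cv2.imwrite("pics/crop1.png",cv2.resize(im[150:280,150:340,::-1],(798,546),interpolation=cv2.INTER_CUBIC))
E
```

```text
jar
   [0.658 0.144 0.098]
   ('top', np.int64(305), (array([0.6703, 0.1515]), 0.0662), 'mean', [0.6746, 0.1549, 0.0908], 'zmax', np.float64(0.102))
   ('side', np.int64(506), (array([0.667, 0.152]), 0.0686), 'mean', [0.6663, 0.1498, 0.0883], 'zmax', np.float64(0.101))
tray
   [0.471 0.232 0.02 ]
   ('top', np.int64(253), (array([0.4756, 0.2337]), 0.0652), 'mean', [0.4722, 0.2351, 0.0132], 'zmax', np.float64(0.027))
   ('side', np.int64(351), (array([0.4706, 0.2361]), 0.0578), 'mean', [0.4691, 0.2311, 0.0131], 'zmax', np.float64(0.03))
lid
   [0.484 0.012 0.01 ]
   ('top', np.int64(1347), (array([0.4872, 0.0127]), 0.0832), 'mean', [0.4855, 0.0146, 0.0129], 'zmax', np.float64(0.022))
   ('side', np.int64(1027), (array([0.483 , 0.0093]), 0.0834), 'mean', [0.482, 0.0048, 0.0138], 'zmax', np.float64(0.024))
thick
   [ 0.661 -0.108  0.044]
   ('top', np.int64(75), (array([ 0.665 , -0.1053]), 0.016), 'mean', [0.6646, -0.1054, 0.0429], 'zmax', np.float64(0.049))
   ('side', np.int64(84), (array([ 0.6631, -0.1058]), 0.0162), 'mean', [0.6621, -0.1077, 0.0435], 'zmax', np.float64(0.049))
slim

[... 1360 characters left out ...]
.0911], 'zmax', np.float64(0.102))
bar top 59 55 [0.4718 0.2339] 0.089 ((472.121337890625, 234.59750366210938), (44.61313247680664, 9.937541007995605), 53.74787139892578) axis deg -126.0
bar side 73 51 [0.4689 0.2308] 0.087 ((470.8149719238281, 234.3570556640625), (45.15254211425781, 12.297968864440918), 44.98815155029297) axis deg -129.5
knob top 57 54 [0.4864 0.0142] 0.059 ((486.58111572265625, 13.735184669494629), (22.060440063476562, 22.3623046875), 89.30644989013672) axis deg -104.4
knob side 86 56 [0.4843 0.0121] 0.057 ((484.7151184082031, 14.142309188842773), (24.327606201171875, 22.45798683166504), 22.488126754760742) axis deg 19.9
table z -7.442213391506414e-05 0.0010401355746166852
```

View pics/crop1.png

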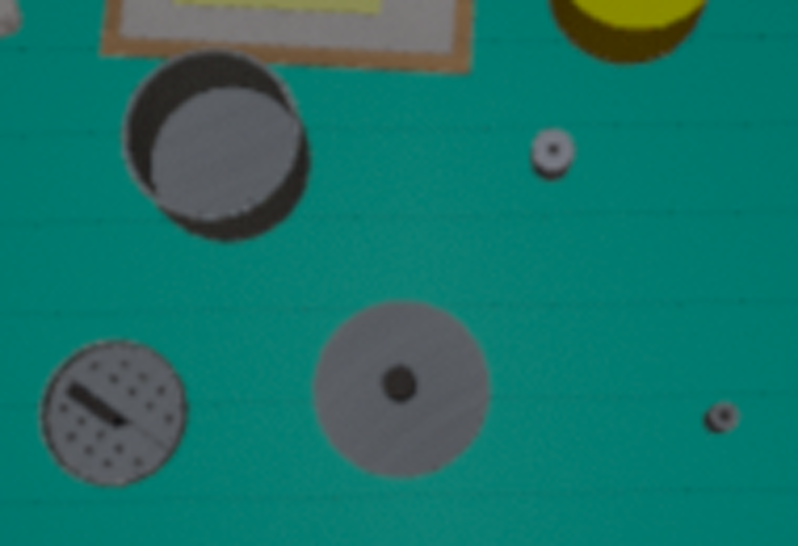

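The crop confirms the grey jar, the tray with its bar diagonal at about 54° in world yaw, the lid with its knob, the thick grip at (553,152) and the slim grip at (720,417). Measured heights match the sizes given. I'm moving to above the slim grip with the closing axis turned parallel to the bar.

```bash
R='[[0.193,0.341,0,0.362,1],[0.193,0.341,0,0.362,1],[0.193,0.341,0,0.362,1],[0.193,0.341,0,0.362,1],[0.193,0.341,0,0.362,1]]'
python3 -m jog '[[0.193,0.341,0,0.362,1],[0.193,0.341,0,0.362,1],[0.193,0.341,0,0.362,1],[0.193,0.341,0,0.362,1],[0.193,0.341,0,0.362,1]]'
python3 -m jog '[[0.193,0.341,0,0.362,1],[0.193,0.341,0,0.362,1],[0.193,0.341,0,0.362,1],[0.193,0.341,0,0.362,1],[0.193,0.341,0,0.362,1]]'
```

```text
clock: 0.52
tcp_pos: [0.2855, -0.5313, 0.2366]
tcp_rot: [[0.626, 0.78, 0.0], [0.78, -0.626, 0.001], [0.001, -0.001, -1.0]]
contact_force: [0.4, -0.2, -0.3]
finger_gap: 0.998
gripper_force: 0.0
clock: 0.93
tcp_pos: [0.343, -0.429, 0.2366]
tcp_rot: [[0.132, 0.991, 0.0], [0.991, -0.132, 0.001], [0.001, -0.0, -1.0]]
contact_force: [-0.3, -0.5, 0.1]
finger_gap: 1.0
gripper_force: 0.0
```

```bash

python3 -m jog '[[0.193,0.341,0,0.362,1],[0.193,0.341,0,0.362,1],[0.193,0.341,0,0.362,1],[0.193,0.341,0,0.362,1],[0.193,0.341,0,0.362,1]]' >/dev/null
python3 -m jog '[[0.193,0.341,0,0.362,1],[0.193,0.341,0,0.362,1],[0.193,0.341,0,0.362,1],[0.193,0.341,0,0.362,1],[0.193,0.341,0,0.362,1]]'
python3 -m jog '[[0,0,0,0,1],[0,0,0,0,1]]'; python3 - <<'E'
from h import *
s=sensors.get_state();print(np.round(s['q'],2),np.degrees(np.arctan2(s['tcp_rot'][1][1],s['tcp_rot'][0][1])))
E
```

```text
clock: 1.77
tcp_pos: [0.4582, -0.2243, 0.2366]
tcp_rot: [[-0.816, 0.579, 0.0], [0.579, 0.816, 0.001], [0.0, 0.001, -1.0]]
contact_force: [-0.2, -0.6, -0.4]
finger_gap: 1.002
gripper_force: 0.0
clock: 1.93
tcp_pos: [0.4569, -0.2271, 0.2364]
tcp_rot: [[-0.807, 0.59, -0.001], [0.59, 0.807, 0.0], [0.001, -0.0, -1.0]]
contact_force: [-0.3, 0.2, -0.1]
finger_gap: 0.999
gripper_force: 0.0
[ 0.83  0.26 -0.57  1.91  0.16  1.02  1.13] 53.84819452745892
```

```bash

python3 -m jog '[[0,0,-0.13,0,1],[0,0,-0.26,0,1],[0,0,-0.39,0,1],[0,0,-0.48,0,0.7],[0,0,-0.54,0,0.6]]' 20 >/dev/null
python3 -m jog '[[0.002,0.001,-0.05,0,0.6],[0.002,0.001,-0.09,0,0.6],[0.002,0.001,-0.12,0,0.6],[0.002,0.001,-0.138,0,0.6],[0.002,0.001,-0.138,0,0.6]]' 
python3 -m jog '[[0,0,0,0,0],[0,0,0,0,0],[0,0,0,0,0],[0,0,0,0,0],[0,0,0,0,0]]' 20
python3 -m jog '[[0,0,0,0,0],[0,0,0,0,0],[0,0,0,0,0]]'
```

```text
clock: 2.77
tcp_pos: [0.4574, -0.2267, 0.0326]
tcp_rot: [[-0.808, 0.589, -0.001], [0.589, 0.808, 0.0], [0.001, -0.0, -1.0]]
contact_force: [0.2, -0.0, -0.0]
finger_gap: 0.601
gripper_force: 0.0
clock: 3.18
tcp_pos: [0.4581, -0.2269, 0.0337]
tcp_rot: [[-0.809, 0.588, 0.001], [0.588, 0.809, -0.0], [-0.001, 0.0, -1.0]]
contact_force: [-0.0, -0.1, 0.6]
finger_gap: 0.26
gripper_force: 0.0
clock: 3.43
tcp_pos: [0.458, -0.2269, 0.0336]
tcp_rot: [[-0.809, 0.588, 0.0], [0.588, 0.809, -0.0], [-0.001, -0.0, -1.0]]
contact_force: [-1.6, 0.2, 6.0]
finger_gap: 0.22
gripper_force: 20.0
```

```bash

python3 -m jog '[[0,0,0.03,0,0],[0,0,0.1,0,0],[0,0,0.22,0,0],[0,0,0.34,0,0],[0,0,0.46,0,0]]' 
python3 -m jog '[[0,0.05,0.09,0,0],[-0.01,0.16,0.09,0,0],[-0.01,0.29,0.09,0,0],[-0.01,0.42,0.09,0,0],[-0.01,0.55,0.09,0,0]]' >/dev/null
python3 -m jog '[[-0.01,0.13,0,0,0],[-0.01,0.26,0,0,0],[-0.01,0.39,0,0,0],[-0.01,0.5,0,0,0],[-0.01,0.6,0,0,0]]' >/dev/null
python3 -m jog '[[-0.01,0.1,0,0,0],[-0.01,0.2,0,0,0],[-0.01,0.3,0,0,0],[-0.01,0.38,0,0,0],[-0.01,0.44,0,0,0]]'
python3 -m jog '[[0,0,0,0,0],[0,0,0,0,0],[0,0,0,0,0]]'; python3 - <<'E'
from h import *
C=[]
for n in("top","side"):
    im,d=grab(n);w=cloud(n,d);C.append(im)
    m=band(w,(.4715,.234),.05,.06,.092)&(im.max(2)<70);p=w[m];print(n,m.sum(),cv2.minAreaRect((p[:,:2]*1000).astype(np.float32)) if len(p)>3 else 0)
cv2.imwrite("pics/a.png",np.hstack([cv2.resize(C[0][190:310,120:260,::-1],(400,343)),cv2.resize(C[1][100:240,120:280,::-1],(400,343))]))
E
```

```text
clock: 3.85
tcp_pos: [0.4572, -0.226, 0.1728]
tcp_rot: [[-0.809, 0.588, -0.001], [0.588, 0.809, 0.001], [0.002, 0.0, -1.0]]
contact_force: [0.6, 0.1, -1.2]
finger_gap: 0.225
gripper_force: 20.0
clock: 5.1
tcp_pos: [0.4479, 0.2529, 0.1987]
tcp_rot: [[-0.81, 0.586, -0.0], [0.586, 0.81, 0.001], [0.001, 0.001, -1.0]]
contact_force: [0.8, 0.9, -1.2]
finger_gap: 0.221
gripper_force: 20.0
clock: 5.35
tcp_pos: [0.4486, 0.2491, 0.1981]
tcp_rot: [[-0.808, 0.589, -0.001], [0.589, 0.808, -0.001], [-0.0, -0.001, -1.0]]
contact_force: [-0.6, -0.0, -1.8]
finger_gap: 0.229
gripper_force: 20.0
top 56 ((471.7551574707031, 233.87828063964844), (42.46699523925781, 9.74355697631836), 55.19991683959961)
side 46 ((470.3516845703125, 230.62184143066406), (40.436553955078125, 7.441098690032959), 49.96205139160156)
```

View pics/a.png

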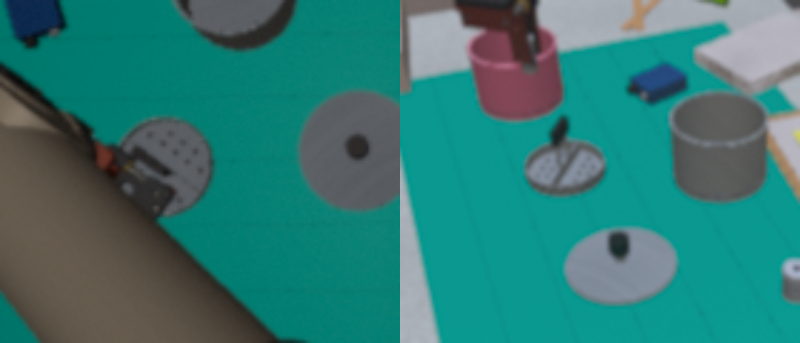

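The left panel shows the gripper holding the slim grip over the tray's lower-left half, with the bar clear at (150,160). The tray is unchanged. I'm lowering now.

```bash

python3 -m jog '[[0,0.005,-0.1,0,0],[0,0.005,-0.2,0,0],[0,0.005,-0.3,0,0],[0,0.005,-0.38,0,0],[0,0.005,-0.44,0,0]]'
python3 -m jog '[[0,0,-0.03,0,0],[0,0,-0.055,0,0],[0,0,-0.075,0,0],[0,0,-0.087,0,0],[0,0,-0.092,0,0]]'
python3 -m jog '[[0,0,-0.003,0,0],[0,0,-0.003,0,0],[0,0,-0.003,0,0]]'
```

```text
clock: 5.87
tcp_pos: [0.4484, 0.2496, 0.0642]
tcp_rot: [[-0.808, 0.59, -0.002], [0.59, 0.808, -0.002], [0.0, -0.003, -1.0]]
contact_force: [-0.4, -0.7, -0.6]
finger_gap: 0.223
gripper_force: 20.0
clock: 6.28
tcp_pos: [0.4492, 0.2518, 0.0389]
tcp_rot: [[-0.809, 0.588, 0.001], [0.588, 0.809, 0.0], [-0.0, 0.001, -1.0]]
contact_force: [-0.0, -1.6, -1.0]
finger_gap: 0.223
gripper_force: 20.0
clock: 6.53
tcp_pos: [0.4492, 0.252, 0.0383]
tcp_rot: [[-0.809, 0.588, 0.001], [0.588, 0.809, 0.0], [-0.0, 0.001, -1.0]]
contact_force: [0.4, -1.2, -0.9]
finger_gap: 0.224
gripper_force: 20.0
```

```bash

python3 -m jog '[[0,0,-0.002,0,0],[0,0,-0.004,0,0],[0,0,-0.006,0,0],[0,0,-0.006,0,0],[0,0,-0.006,0,0]]'
```

```text
clock: 6.95
tcp_pos: [0.4491, 0.2519, 0.0367]
tcp_rot: [[-0.809, 0.588, 0.001], [0.588, 0.809, -0.0], [-0.001, 0.0, -1.0]]
contact_force: [-1.2, -2.3, 7.4]
finger_gap: 0.222
gripper_force: 20.0
```

Contact with the floor. I release it, then go up and over to the thick grip.

```bash

python3 -m jog '[[0,0,0,0,0.3],[0,0,0,0,0.45],[0,0,0,0,0.45],[0,0,0,0,0.45],[0,0,0,0,0.45]]'
python3 -m jog '[[0,0,0.05,0,0.45],[0,0,0.17,0,0.45],[0,0,0.3,0,0.45],[0,0,0.42,0,0.45],[0,0,0.5,0,0.45]]'
python3 -m jog '[[0.13,-0.07,0,0,0.6],[0.22,-0.18,0,0,0.6],[0.31,-0.28,0,0,0.6],[0.4,-0.38,0,0,0.6],[0.48,-0.47,0,0,0.6]]' >/dev/null
python3 -m jog '[[0.08,-0.1,0,0,0.6],[0.14,-0.22,0,0,0.6],[0.19,-0.33,0,0,0.6],[0.22,-0.45,0,0,0.6],[0.236,-0.55,0,0,0.6]]'
python3 -m jog '[[0,-0.08,0,0,0.6],[0,-0.14,0,0,0.6],[0,-0.173,0,0,0.6],[0,-0.173,0,0,0.6],[0,-0.173,0,0,0.6]]'
python3 - <<'E'
from h import *
C=[]
for n in("top","side"):
    im,d=grab(n);w=cloud(n,d);C.append(im)
    m=band(w,(.4715,.234),.05,.06,.092)&(im.max(2)<70);p=w[m];print(n,m.sum(),cv2.minAreaRect((p[:,:2]*1000).astype(np.float32)) if len(p)>3 else 0)
    m=band(w,(.4715,.234),.05,.038,.058)&(im.max(2)>80);p=w[m];print("slim",m.sum(),circ(p) if len(p) else 0)
    m=band(w,(.4715,.234),.065,.012,.03);p=w[m];print("rim",m.sum(),circ(p) if len(p) else 0)
cv2.imwrite("pics/b.png",np.hstack([cv2.resize(C[0][190:310,120:260,::-1],(400,343)),cv2.resize(C[1][100:240,120:280,::-1],(400,343))]))
E
```

```text
clock: 7.37
tcp_pos: [0.4488, 0.2518, 0.0359]
tcp_rot: [[-0.809, 0.588, -0.0], [0.588, 0.809, 0.0], [0.0, -0.0, -1.0]]
contact_force: [0.5, -0.1, 0.3]
finger_gap: 0.447
gripper_force: 0.0
clock: 7.78
tcp_pos: [0.4493, 0.2527, 0.1891]
tcp_rot: [[-0.809, 0.588, 0.002], [0.588, 0.809, 0.002], [-0.001, 0.003, -1.0]]
contact_force: [1.6, 0.5, 0.5]
finger_gap: 0.45
gripper_force: 0.0
clock: 8.62
tcp_pos: [0.6644, -0.0574, 0.1854]
tcp_rot: [[-0.808, 0.59, -0.0], [0.59, 0.808, -0.0], [-0.0, -0.0, -1.0]]
contact_force: [0.3, 0.0, 0.0]
finger_gap: 0.603
gripper_force: 0.0
clock: 9.03
tcp_pos: [0.6635, -0.1054, 0.1858]
tcp_rot: [[-0.809, 0.588, -0.0], [0.588, 0.809, 0.001], [0.001, 0.001, -1.0]]
contact_force: [1.2, 1.4, 0.1]
finger_gap: 0.601
gripper_force: 0.0
top 54 ((471.2319641113281, 233.02044677734375), (41.64325714111328, 9.23719310760498), 54.14051055908203)
slim 27 (array([0.45 , 0.252]), 0.0101)
rim 143 (array([0.4721, 0.2347]), 0.0554)
side 46 ((468.02618408203125, 229.96990966796875), (38.611549377441406, 7.7251081466674805), 54.043582916259766)
slim 45 (array([0.4569, 0.2428]), 0.0224)
rim 204 (array([0.469 , 0.2347]), 0.0572)
```

View pics/b.png

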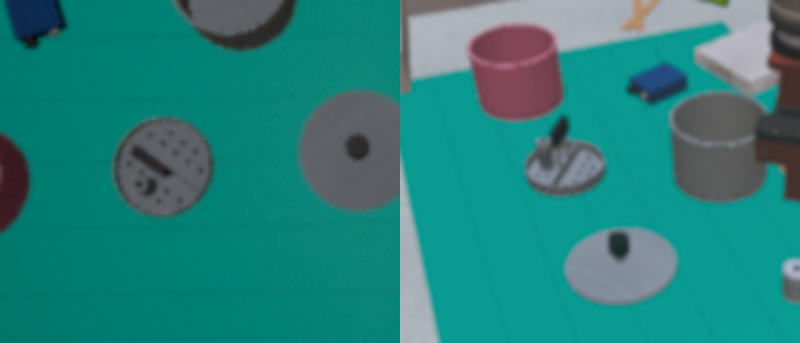

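The slim grip stands upright at (148,186) beside the bar, and the tray hasn't moved. Next I pick the thick grip.

```bash

python3 -m jog '[[0.003,0,-0.1,0,0.6],[0.003,0,-0.2,0,0.6],[0.003,0,-0.3,0,0.6],[0.003,0,-0.38,0,0.6],[0.003,0,-0.43,0,0.6]]' >/dev/null
python3 -m jog '[[0,0,-0.04,0,0.6],[0,0,-0.065,0,0.6],[0,0,-0.08,0,0.6],[0,0,-0.086,0,0.6],[0,0,-0.086,0,0.6]]' 
python3 -m jog '[[0,0,0,0,0],[0,0,0,0,0],[0,0,0,0,0],[0,0,0,0,0],[0,0,0,0,0]]' 20
python3 -m jog '[[0,0,0,0,0],[0,0,0,0,0]]'
```

```text
clock: 9.97
tcp_pos: [0.6651, -0.106, 0.0318]
tcp_rot: [[-0.809, 0.588, 0.001], [0.588, 0.809, -0.0], [-0.001, 0.001, -1.0]]
contact_force: [-0.2, -0.0, -0.1]
finger_gap: 0.597
gripper_force: 0.0
clock: 10.38
tcp_pos: [0.665, -0.1061, 0.0319]
tcp_rot: [[-0.809, 0.588, 0.001], [0.588, 0.809, -0.0], [-0.001, 0.0, -1.0]]
contact_force: [-0.3, -0.0, 3.0]
finger_gap: 0.36
gripper_force: 20.0
clock: 10.55
tcp_pos: [0.6649, -0.1062, 0.0318]
tcp_rot: [[-0.809, 0.588, 0.001], [0.588, 0.809, -0.0], [-0.001, 0.0, -1.0]]
contact_force: [-0.1, 0.6, 5.1]
finger_gap: 0.359
gripper_force: 20.0
```

```bash

python3 -m jog '[[0,0,0.03,0,0],[0,0,0.13,0,0],[0,0,0.26,0,0],[0,0,0.39,0,0],[0,0,0.5,0,0]]' 
python3 -m jog '[[-0.04,0.05,0.04,0,0],[-0.1,0.15,0.04,0,0],[-0.16,0.26,0.04,0,0],[-0.22,0.37,0.04,0,0],[-0.27,0.48,0.04,0,0]]' >/dev/null
python3 -m jog '[[-0.06,0.12,0,0,0],[-0.12,0.24,0,0,0],[-0.18,0.35,0,0,0],[-0.24,0.45,0,0,0],[-0.27,0.53,0,0,0]]' >/dev/null
python3 -m jog '[[-0.028,0.071,0,0,0],[-0.028,0.071,0,0,0],[-0.028,0.071,0,0,0],[-0.028,0.071,0,0,0]]'
```

```text
clock: 10.97
tcp_pos: [0.6644, -0.1058, 0.1836]
tcp_rot: [[-0.809, 0.588, 0.0], [0.588, 0.809, 0.0], [-0.0, 0.001, -1.0]]
contact_force: [1.4, -0.8, -1.0]
finger_gap: 0.356
gripper_force: 20.0
clock: 12.13
tcp_pos: [0.4942, 0.2173, 0.193]
tcp_rot: [[-0.808, 0.589, -0.0], [0.589, 0.808, -0.001], [-0.0, -0.001, -1.0]]
contact_force: [0.5, -0.4, -1.8]
finger_gap: 0.36
gripper_force: 20.0
```

```bash

python3 -m jog '[[0.002,0.002,-0.1,0,0],[0.002,0.002,-0.2,0,0],[0.002,0.002,-0.3,0,0],[0.002,0.002,-0.38,0,0],[0.002,0.002,-0.43,0,0]]' >/dev/null
python3 -m jog '[[0,0,-0.03,0,0],[0,0,-0.055,0,0],[0,0,-0.075,0,0],[0,0,-0.083,0,0],[0,0,-0.085,0,0]]'
python3 -m jog '[[0,0,-0.003,0,0],[0,0,-0.006,0,0],[0,0,-0.009,0,0],[0,0,-0.009,0,0],[0,0,-0.009,0,0]]'
```

```text
clock: 12.97
tcp_pos: [0.4951, 0.2187, 0.0389]
tcp_rot: [[-0.808, 0.589, 0.001], [0.589, 0.808, 0.0], [-0.0, 0.0, -1.0]]
contact_force: [-0.6, 0.8, -1.3]
finger_gap: 0.359
gripper_force: 20.0
clock: 13.38
tcp_pos: [0.4948, 0.2189, 0.0362]
tcp_rot: [[-0.809, 0.588, 0.0], [0.588, 0.809, 0.0], [-0.0, 0.0, -1.0]]
contact_force: [-0.4, 0.0, -0.6]
finger_gap: 0.36
gripper_force: 20.0
```

```bash

python3 -m jog '[[0,0,-0.002,0,0],[0,0,-0.004,0,0],[0,0,-0.005,0,0],[0,0,-0.005,0,0],[0,0,-0.005,0,0]]'
```

```text
clock: 13.8
tcp_pos: [0.4948, 0.2188, 0.0348]
tcp_rot: [[-0.809, 0.588, 0.0], [0.588, 0.809, -0.0], [-0.0, 0.0, -1.0]]
contact_force: [-1.2, -0.8, 4.4]
finger_gap: 0.353
gripper_force: 20.0
```

```bash

python3 -m jog '[[0,0,0,0,0.45],[0,0,0,0,0.5],[0,0,0,0,0.5],[0,0,0,0,0.5],[0,0,0,0,0.5]]'
python3 -m jog '[[0,0,0.05,0,0.5],[0,0,0.17,0,0.5],[0,0,0.3,0,0.5],[0,0,0.42,0,0.5],[0,0,0.53,0,0.5]]'
python3 -m jog '[[0.05,-0.1,0.05,-0.08,0.5],[0.1,-0.2,0.05,-0.16,0.5],[0.15,-0.3,0.05,-0.24,0.5],[0.2,-0.4,0.05,-0.32,0.5],[0.2,-0.5,0.05,-0.4,0.5]]' >/dev/null
python3 -m jog '[[0,-0.1,0,-0.08,0.5],[0,-0.2,0,-0.16,0.5],[0,-0.2,0,-0.24,0.5],[0,-0.2,0,-0.32,0.5],[0,-0.2,0,-0.4,0.5]]' >/dev/null
python3 -m jog '[[0,0,0,-0.08,0.5],[0,0,0,-0.16,0.5],[0,0,0,-0.247,0.5],[0,0,0,-0.247,0.5],[0,0,0,-0.247,0.5]]'
python3 - <<'E'
from h import *
C=[]
for n in("top","side"):
    im,d=grab(n);w=cloud(n,d);C.append(im);c=(.472,.2345)
    m=band(w,c,.05,.06,.092)&(im.max(2)<70);p=w[m];print(n,m.sum(),cv2.minAreaRect((p[:,:2]*1000).astype(np.float32)) if len(p)>3 else 0)
    for q in((.449,.252),(.495,.218)):
        m=band(w,q,.02,.038,.058)&(im.max(2)>80);p=w[m];print("grip",m.sum(),circ(p) if len(p) else 0,p[:,2].mean())
    m=band(w,c,.065,.012,.03);print("rim",m.sum(),circ(w[m]))
    m=band(w,(.668,.151),.085,.088,.105);p=w[m];print("jar",m.sum(),circ(p))
cv2.imwrite("pics/c.png",np.hstack([cv2.resize(C[0][190:310,120:260,::-1],(400,343)),cv2.resize(C[1][100:240,120:280,::-1],(400,343))]))
s=sensors.get_state();print(np.round(s['q'],2))
E
```

```text
clock: 14.22
tcp_pos: [0.4947, 0.2188, 0.0344]
tcp_rot: [[-0.809, 0.588, -0.0], [0.588, 0.809, 0.0], [0.0, -0.0, -1.0]]
contact_force: [0.6, -0.2, -0.1]
finger_gap: 0.497
gripper_force: 0.0
clock: 14.63
tcp_pos: [0.4946, 0.2191, 0.1955]
tcp_rot: [[-0.809, 0.588, 0.0], [0.588, 0.809, 0.001], [0.0, 0.001, -1.0]]
contact_force: [-0.2, 0.6, -0.1]
finger_gap: 0.501
gripper_force: 0.0
clock: 15.88
tcp_pos: [0.5546, 0.009, 0.2084]
tcp_rot: [[0.585, 0.811, -0.0], [0.811, -0.585, -0.0], [-0.0, 0.0, -1.0]]
contact_force: [0.5, 0.5, -0.2]
finger_gap: 0.501
gripper_force: 0.0
top 55 ((471.46978759765625, 233.68496704101562), (41.31019592285156, 9.642341613769531), 54.35257339477539)
grip 25 (array([0.4499, 0.2523]), 0.0095) 0.049741924219710285
grip 78 (array([0.4959, 0.2186]), 0.0157) 0.04554230064582617
rim 160 (array([0.4721, 0.2348]), 0.0554)
jar 145 (array([0.6701, 0.1515]), 0.0662)
side 46 ((470.1872863769531, 231.38021850585938), (41.389373779296875, 7.2463507652282715), 49.86993408203125)
grip 33 (array([0.448 , 0.2531]), 0.0109) 0.047712002924325425
grip 60 (array([0.4942, 0.2195]), 0.0168) 0.045814252739689816
rim 221 (array([0.4697, 0.236 ]), 0.0575)
jar 233 (array([0.6684, 0.1522]), 0.0682)
[ 0.2   0.34 -0.41  1.85  0.16  0.98 -0.9 ]
```

View pics/c.png

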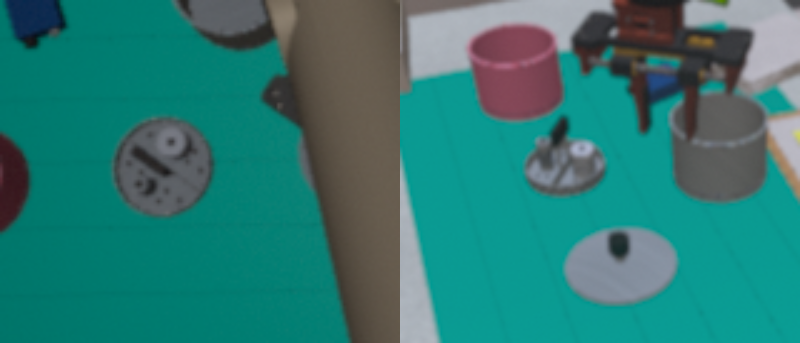

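Both grips stand either side of the divider: slim at (148,186), thick at (172,142). Next I grasp the handle bar.

```bash

python3 -m jog '[[-0.04,0.12,0,0,0.4],[-0.08,0.24,0,0,0.4],[-0.12,0.36,0,0,0.4],[-0.16,0.48,0,0,0.4],[-0.2,0.58,0,0,0.4]]' >/dev/null
python3 -m jog '[[-0.05,0.1,0,0,0.4],[-0.077,0.171,0,0,0.4],[-0.077,0.171,0,0,0.4],[-0.077,0.171,0,0,0.4]]'
python3 -m jog '[[0,0,-0.1,0,0.4],[0,0,-0.19,0,0.4],[0,0,-0.26,0,0.4],[0,0,-0.3,0,0.4],[0,0,-0.3,0,0.4]]'
```

```text
clock: 16.73
tcp_pos: [0.471, 0.2354, 0.2085]
tcp_rot: [[0.584, 0.812, 0.0], [0.812, -0.584, 0.0], [0.0, -0.0, -1.0]]
contact_force: [0.0, -0.8, -0.4]
finger_gap: 0.402
gripper_force: 0.0
clock: 17.15
tcp_pos: [0.4708, 0.2318, 0.116]
tcp_rot: [[0.589, 0.808, -0.004], [0.808, -0.589, -0.003], [-0.004, -0.002, -1.0]]
contact_force: [-0.4, -1.1, -1.2]
finger_gap: 0.404
gripper_force: 0.0
```

```bash

python3 -m jog '[[0.002,0.001,-0.06,0,0.4],[0.002,0.001,-0.11,0,0.4],[0.002,0.001,-0.145,0,0.4],[0.002,0.001,-0.153,0,0.4],[0.002,0.001,-0.153,0,0.4]]'
python3 -m jog '[[0,0,0,0,0.4],[0,0,0,0,0.4]]'
```

```text
clock: 17.57
tcp_pos: [0.4725, 0.2341, 0.0727]
tcp_rot: [[0.588, 0.809, -0.0], [0.809, -0.588, -0.0], [-0.0, -0.0, -1.0]]
contact_force: [0.4, -0.2, 0.9]
finger_gap: 0.401
gripper_force: 0.0
clock: 17.73
tcp_pos: [0.4729, 0.2348, 0.0736]
tcp_rot: [[0.588, 0.809, 0.002], [0.809, -0.588, 0.001], [0.002, 0.001, -1.0]]
contact_force: [-0.1, 0.1, 0.4]
finger_gap: 0.402
gripper_force: 0.0
```

```bash

python3 -m jog '[[0,0,-0.005,0,0.25],[0,0,-0.005,0,0.1],[0,0,-0.005,0,0],[0,0,-0.005,0,0],[0,0,-0.005,0,0]]' 12
python3 -m jog '[[0,0,0,0,0],[0,0,0,0,0],[0,0,0,0,0],[0,0,0,0,0],[0,0,0,0,0]]' 45
python3 -m jog '[[0,0,0.005,0,0],[0,0,0.015,0,0],[0,0,0.03,0,0],[0,0,0.05,0,0],[0,0,0.05,0,0]]'
```

```text
clock: 18.15
tcp_pos: [0.4721, 0.2347, 0.0712]
tcp_rot: [[0.588, 0.809, 0.0], [0.809, -0.588, 0.0], [0.0, -0.0, -1.0]]
contact_force: [-0.2, -0.7, 1.8]
finger_gap: 0.112
gripper_force: 12.0
clock: 18.57
tcp_pos: [0.4721, 0.2347, 0.0712]
tcp_rot: [[0.588, 0.809, 0.0], [0.809, -0.588, 0.0], [0.0, -0.0, -1.0]]
contact_force: [-1.3, 0.4, 4.8]
finger_gap: 0.111
gripper_force: 45.0
clock: 18.98
tcp_pos: [0.4728, 0.2346, 0.0871]
tcp_rot: [[0.588, 0.809, 0.001], [0.809, -0.588, 0.001], [0.001, 0.001, -1.0]]
contact_force: [0.2, 0.9, -5.0]
finger_gap: 0.108
gripper_force: 45.0
```

```bash

python3 -m jog '[[0,0,0.04,0,0],[0,0,0.1,0,0],[0,0,0.17,0,0],[0,0,0.24,0,0],[0,0,0.3,0,0]]' >/dev/null
python3 -m jog '[[0,0,0.05,0,0],[0,0,0.085,0,0],[0,0,0.1,0,0],[0,0,0.1,0,0],[0,0,0.1,0,0]]'
python3 -m jog '[[0.02,-0.01,0,0,0],[0.06,-0.027,0,0,0],[0.12,-0.052,0,0,0],[0.18,-0.077,0,0,0],[0.24,-0.102,0,0,0]]' >/dev/null
python3 -m jog '[[0.06,-0.026,0,0,0],[0.12,-0.051,0,0,0],[0.18,-0.076,0,0,0],[0.24,-0.101,0,0,0],[0.29,-0.123,0,0,0]]' >/dev/null
python3 -m jog '[[0.05,-0.021,0,0,0],[0.09,-0.038,0,0,0],[0.115,-0.049,0,0,0],[0.128,-0.054,0,0,0],[0.128,-0.054,0,0,0]]' >/dev/null
python3 -m jog '[[0,0,0,0,0],[0,0,0,0,0],[0,0,0,0,0]]'
python3 - <<'E'
from h import *
C=[]
for n in("top","side"):
    im,d=grab(n);w=cloud(n,d);C.append(im)
    m=band(w,(.669,.151),.08,.085,.105);p=w[m];print("jar",m.sum(),circ(p))
    m=band(w,(.669,.151),.07,.125,.165);p=w[m];print("tray",m.sum(),circ(p))
cv2.imwrite("pics/d.png",np.hstack([cv2.resize(C[0][130:250,140:280,::-1],(400,343)),cv2.resize(C[1][70:210,160:320,::-1],(400,343))]))
E
```

```text
clock: 19.82
tcp_pos: [0.4719, 0.2341, 0.2057]
tcp_rot: [[0.588, 0.809, -0.001], [0.809, -0.588, -0.0], [-0.001, -0.0, -1.0]]
contact_force: [-0.1, 0.1, -4.3]
finger_gap: 0.109
gripper_force: 45.0
clock: 21.32
tcp_pos: [0.669, 0.1514, 0.2062]
tcp_rot: [[0.587, 0.81, -0.0], [0.81, -0.587, 0.0], [-0.0, -0.0, -1.0]]
contact_force: [-0.7, 0.3, -3.7]
finger_gap: 0.11
gripper_force: 45.0
jar 17 (array([0.7001, 0.0978]), 0.0235)
tray 0 (array([0., 0.]), 0.0)
jar 206 (array([0.6669, 0.149 ]), 0.0674)
tray 530 (array([0.6669, 0.1529]), 0.0582)
```

View pics/d.png

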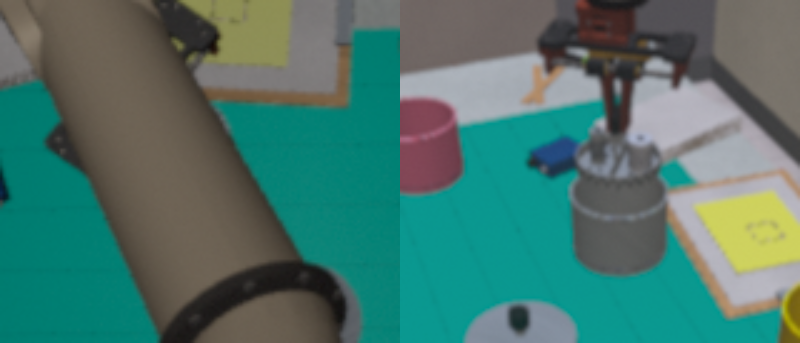

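The side panel shows the tray level with both grips standing, centred above the grey jar's mouth at (620,170). I lower it in.

```bash

python3 -m jog '[[0.002,0,-0.03,0,0],[0.002,0,-0.07,0,0],[0.002,0,-0.11,0,0],[0.002,0,-0.14,0,0],[0.002,0,-0.16,0,0]]'
python3 -m jog '[[0,0,-0.04,0,0],[0,0,-0.09,0,0],[0,0,-0.14,0,0],[0,0,-0.19,0,0],[0,0,-0.22,0,0]]'
python3 -m jog '[[0,0,-0.02,0,0],[0,0,-0.03,0,0],[0,0,-0.04,0,0],[0,0,-0.045,0,0],[0,0,-0.045,0,0]]'
```

```text
clock: 21.83
tcp_pos: [0.6691, 0.1502, 0.1554]
tcp_rot: [[0.588, 0.809, -0.003], [0.809, -0.588, -0.001], [-0.003, -0.002, -1.0]]
contact_force: [-0.8, -0.3, -5.7]
finger_gap: 0.109
gripper_force: 45.0
clock: 22.25
tcp_pos: [0.6692, 0.1503, 0.0893]
tcp_rot: [[0.588, 0.809, -0.003], [0.809, -0.588, -0.001], [-0.002, -0.002, -1.0]]
contact_force: [-0.3, -0.3, -4.3]
finger_gap: 0.112
gripper_force: 45.0
clock: 22.67
tcp_pos: [0.6705, 0.1508, 0.0788]
tcp_rot: [[0.588, 0.809, 0.001], [0.809, -0.588, 0.0], [0.001, 0.0, -1.0]]
contact_force: [0.3, 0.5, -5.7]
finger_gap: 0.11
gripper_force: 45.0
```

```bash

python3 -m jog '[[0,0,-0.004,0,0],[0,0,-0.007,0,0],[0,0,-0.01,0,0],[0,0,-0.01,0,0],[0,0,-0.01,0,0]]'
python3 -m jog '[[0,0,-0.002,0,0],[0,0,-0.002,0,0],[0,0,-0.002,0,0]]'
```

```text
clock: 23.08
tcp_pos: [0.6702, 0.1507, 0.0757]
tcp_rot: [[0.588, 0.809, 0.0], [0.809, -0.588, -0.0], [0.0, 0.0, -1.0]]
contact_force: [-0.4, 0.2, -5.1]
finger_gap: 0.114
gripper_force: 45.0
clock: 23.33
tcp_pos: [0.6704, 0.1507, 0.0753]
tcp_rot: [[0.588, 0.809, 0.0], [0.809, -0.588, 0.0], [0.0, 0.0, -1.0]]
contact_force: [-1.2, -1.2, -0.7]
finger_gap: 0.109
gripper_force: 45.0
```

```bash

python3 -m jog '[[0,0,-0.002,0,0],[0,0,-0.002,0,0],[0,0,-0.002,0,0.2],[0,0,-0.002,0,0.35],[0,0,-0.002,0,0.35]]' 12
python3 -m jog '[[0,0,0,0,0.35],[0,0,0,0,0.35],[0,0,0,0,0.35],[0,0,0.03,0,0.35],[0,0,0.08,0,0.35]]'
python3 -m jog '[[0,0,0.1,0,0.35],[0,0,0.2,0,0.35],[0,0,0.3,0,0.35],[0,0,0.36,0,0.4],[0,0,0.4,0,0.5]]'
python3 -m jog '[[-0.08,-0.06,0,0,0.6],[-0.16,-0.12,0,0,0.6],[-0.25,-0.19,0,0,0.6],[-0.34,-0.25,0,0,0.6],[-0.43,-0.32,0,0,0.6]]' >/dev/null
python3 -m jog '[[-0.1,-0.08,0,0,0.6],[-0.16,-0.12,0,0,0.6],[-0.184,-0.136,0,0,0.6],[-0.184,-0.136,0,0,0.6],[-0.184,-0.136,0,0,0.6]]'
python3 - <<'E'
from h import *
C=[]
for n in("top","side"):
    im,d=grab(n);w=cloud(n,d);C.append(im)
    m=band(w,(.669,.151),.08,.092,.105);p=w[m];print("jar",m.sum(),circ(p))
    m=band(w,(.669,.151),.05,.065,.096)&(im.max(2)<60);p=w[m];print("bar",m.sum(),circ(p) if len(p) else 0)
    for k in((.6695-.0227,.1512+.0165),(.6695+.0227,.1512-.0165)):
        m=band(w,k,.02,.042,.062)&(im.max(2)>70);p=w[m];print("grip",m.sum(),circ(p) if len(p) else 0,p[:,2].mean() if len(p) else 0)
cv2.imwrite("pics/e.png",np.hstack([cv2.resize(C[0][130:250,140:280,::-1],(400,343)),cv2.resize(C[1][70:210,160:320,::-1],(400,343))]))
E
```

```text
clock: 23.75
tcp_pos: [0.6707, 0.1509, 0.0745]
tcp_rot: [[0.588, 0.809, 0.001], [0.809, -0.588, 0.0], [0.001, 0.001, -1.0]]
contact_force: [0.6, 0.5, -0.1]
finger_gap: 0.298
gripper_force: 0.0
clock: 24.17
tcp_pos: [0.6691, 0.1504, 0.0976]
tcp_rot: [[0.588, 0.809, -0.003], [0.809, -0.588, -0.001], [-0.002, -0.002, -1.0]]
contact_force: [0.6, 0.1, 0.5]
finger_gap: 0.349
gripper_force: 0.0
clock: 24.58
tcp_pos: [0.6715, 0.1514, 0.2232]
tcp_rot: [[0.588, 0.809, 0.005], [0.809, -0.588, 0.002], [0.005, 0.003, -1.0]]
contact_force: [0.1, 0.1, -0.1]
finger_gap: 0.444
gripper_force: 0.0
clock: 25.42
tcp_pos: [0.4868, 0.0144, 0.219]
tcp_rot: [[0.588, 0.809, 0.002], [0.809, -0.588, 0.0], [0.001, 0.001, -1.0]]
contact_force: [1.5, 0.7, 1.2]
finger_gap: 0.6
gripper_force: 0.0
jar 169 (array([0.67  , 0.1515]), 0.0666)
bar 53 (array([0.6682, 0.1499]), 0.0207)
grip 27 (array([0.6478, 0.1678]), 0.0098) 0.0529387401579067
grip 79 (array([0.6947, 0.1343]), 0.0165) 0.048928019961008276
jar 187 (array([0.6682, 0.1517]), 0.0672)
bar 28 (array([0.6647, 0.1459]), 0.0183)
grip 13 (array([0.646 , 0.1698]), 0.0106) 0.05575602184992623
grip 0 0 0
```

View pics/e.png

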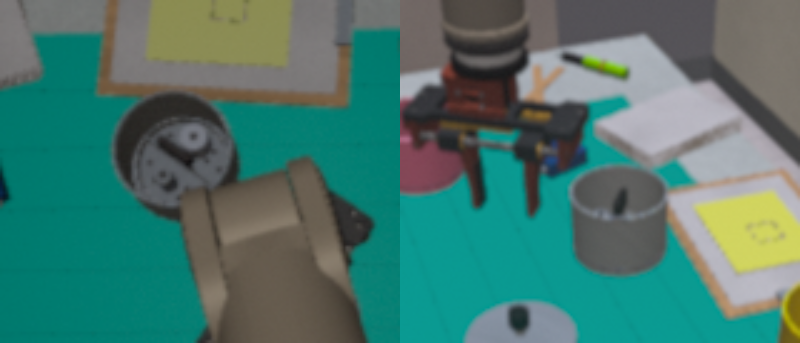

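The tray sits in the jar with both grips upright (slim at (160,180), thick at (193,135)), and the jar hasn't moved. Next is the lid.

```bash

python3 -m jog '[[0,0,-0.1,0,0.6],[0,0,-0.21,0,0.6],[0,0,-0.32,0,0.6],[0,0,-0.42,0,0.6],[0,0,-0.48,0,0.6]]' >/dev/null
python3 -m jog '[[0,0,-0.05,0,0.6],[0,0,-0.085,0,0.6],[0,0,-0.11,0,0.6],[0,0,-0.118,0,0.6],[0,0,-0.118,0,0.6]]' 
python3 -m jog '[[0,0,0,0,0.4],[0,0,0,0,0.2],[0,0,0,0,0],[0,0,0,0,0],[0,0,0,0,0]]' 12
python3 -m jog '[[0,0,0,0,0],[0,0,0,0,0],[0,0,0,0,0],[0,0,0,0,0]]' 45
python3 -m jog '[[0,0,0.005,0,0],[0,0,0.015,0,0],[0,0,0.03,0,0],[0,0,0.05,0,0],[0,0,0.05,0,0]]'
```

```text
clock: 26.35
tcp_pos: [0.4864, 0.0144, 0.0387]
tcp_rot: [[0.587, 0.809, -0.0], [0.809, -0.587, 0.0], [0.0, -0.0, -1.0]]
contact_force: [-0.8, -0.4, 0.1]
finger_gap: 0.599
gripper_force: 0.0
clock: 26.77
tcp_pos: [0.4863, 0.0138, 0.0395]
tcp_rot: [[0.588, 0.809, 0.001], [0.809, -0.588, -0.0], [0.0, 0.001, -1.0]]
contact_force: [-1.0, -0.0, 4.2]
finger_gap: 0.291
gripper_force: 12.0
clock: 27.1
tcp_pos: [0.4863, 0.0138, 0.0394]
tcp_rot: [[0.588, 0.809, 0.001], [0.809, -0.588, -0.0], [0.0, 0.001, -1.0]]
contact_force: [-2.0, -0.5, 6.5]
finger_gap: 0.288
gripper_force: 45.0
clock: 27.52
tcp_pos: [0.4866, 0.014, 0.055]
tcp_rot: [[0.588, 0.809, 0.001], [0.809, -0.588, 0.0], [0.001, 0.001, -1.0]]
contact_force: [0.1, 0.8, -1.1]
finger_gap: 0.289
gripper_force: 45.0
```

```bash

python3 -m jog '[[0,0,0.05,0,0],[0,0,0.13,0,0],[0,0,0.22,0,0],[0,0,0.3,0,0],[0,0,0.36,0,0]]' >/dev/null
python3 -m jog '[[0.01,0.01,0.04,0,0],[0.05,0.04,0.05,0,0],[0.1,0.075,0.05,0,0],[0.16,0.12,0.05,0,0],[0.22,0.166,0.05,0,0]]' 
python3 -m jog '[[0.06,0.045,0,0,0],[0.12,0.09,0,0,0],[0.18,0.135,0,0,0],[0.24,0.18,0,0,0],[0.29,0.218,0,0,0]]' >/dev/null
python3 -m jog '[[0.05,0.037,0,0,0],[0.08,0.06,0,0,0],[0.095,0.071,0,0,0],[0.1,0.075,0,0,0],[0.1,0.075,0,0,0]]' >/dev/null
python3 -m jog '[[0,0,0,0,0],[0,0,0,0,0],[0,0,0,0,0]]'
python3 - <<'E'
from h import *
C=[]
for n in("top","side"):
    im,d=grab(n);w=cloud(n,d);C.append(im)
    m=band(w,(.669,.151),.08,.085,.105);p=w[m];print("jar",m.sum(),circ(p))
    m=band(w,(.669,.151),.09,.135,.17);p=w[m];print("lid",m.sum(),circ(p) if len(p) else 0)
cv2.imwrite("pics/f.png",cv2.resize(C[1][70:210,160:320,::-1],(600,525)))
E
```

```text
clock: 28.35
tcp_pos: [0.5525, 0.0637, 0.1772]
tcp_rot: [[0.589, 0.808, 0.0], [0.808, -0.589, -0.001], [-0.0, 0.0, -1.0]]
contact_force: [0.2, 0.3, -2.5]
finger_gap: 0.287
gripper_force: 45.0
clock: 29.43
tcp_pos: [0.6687, 0.1509, 0.1771]
tcp_rot: [[0.588, 0.809, -0.0], [0.809, -0.588, -0.0], [-0.0, 0.0, -1.0]]
contact_force: [0.1, -0.1, -1.9]
finger_gap: 0.287
gripper_force: 45.0
jar 0 (array([0., 0.]), 0.0)
lid 28 (array([0.7021, 0.0984]), 0.0265)
jar 222 (array([0.6669, 0.1495]), 0.0655)
lid 692 (array([0.6664, 0.153 ]), 0.0705)
```

View pics/f.png

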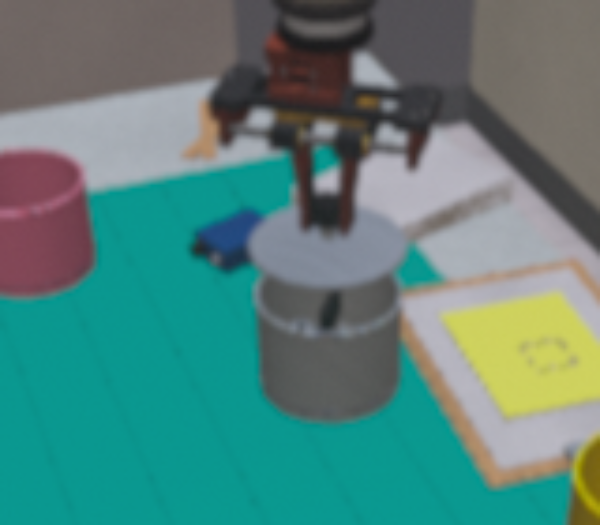

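The lid is level and centred above the grey jar at (328,245). I lower it.

```bash

python3 -m jog '[[0.003,0.002,-0.03,0,0],[0.003,0.002,-0.06,0,0],[0.003,0.002,-0.09,0,0],[0.003,0.002,-0.11,0,0],[0.003,0.002,-0.12,0,0]]'
python3 -m jog '[[0,0,-0.008,0,0],[0,0,-0.015,0,0],[0,0,-0.021,0,0],[0,0,-0.024,0,0],[0,0,-0.024,0,0]]'
python3 -m jog '[[0,0,-0.003,0,0],[0,0,-0.006,0,0],[0,0,-0.006,0,0],[0,0,-0.006,0,0]]'
```

```text
clock: 29.95
tcp_pos: [0.669, 0.1519, 0.1388]
tcp_rot: [[0.588, 0.809, -0.003], [0.809, -0.588, -0.001], [-0.002, -0.002, -1.0]]
contact_force: [0.1, -0.1, -2.7]
finger_gap: 0.289
gripper_force: 45.0
clock: 30.37
tcp_pos: [0.67, 0.1522, 0.1338]
tcp_rot: [[0.588, 0.809, 0.0], [0.809, -0.588, 0.0], [0.0, 0.0, -1.0]]
contact_force: [-0.1, 1.2, -2.7]
finger_gap: 0.287
gripper_force: 45.0
clock: 30.7
tcp_pos: [0.6699, 0.1522, 0.132]
tcp_rot: [[0.588, 0.809, 0.0], [0.809, -0.588, -0.0], [0.0, 0.0, -1.0]]
contact_force: [0.4, 0.1, -2.7]
finger_gap: 0.288
gripper_force: 45.0
```

```bash

python3 -m jog '[[0,0,-0.0015,0,0],[0,0,-0.003,0,0],[0,0,-0.003,0,0],[0,0,-0.003,0,0]]'
```

```text
clock: 31.03
tcp_pos: [0.67, 0.1522, 0.1316]
tcp_rot: [[0.588, 0.809, 0.0], [0.809, -0.588, 0.0], [0.0, 0.0, -1.0]]
contact_force: [-1.9, -1.4, 1.4]
finger_gap: 0.289
gripper_force: 45.0
```

Seated. I release it and withdraw.

```bash

python3 -m jog '[[0,0,-0.001,0,0],[0,0,-0.001,0,0.35],[0,0,-0.001,0,0.5],[0,0,-0.001,0,0.6],[0,0,-0.001,0,0.6]]' 12
python3 -m jog '[[0,0,0,0,0.6],[0,0,0.03,0,0.6],[0,0,0.1,0,0.6],[0,0,0.2,0,0.6],[0,0,0.3,0,0.6]]'
python3 -m jog '[[-0.08,-0.1,0,0,0.6],[-0.16,-0.2,0,0,0.6],[-0.24,-0.3,0,0,0.6],[-0.32,-0.38,0,0,0.6],[-0.36,-0.45,0,0,0.6]]' >/dev/null
python3 -m jog '[[-0.03,-0.1,0,0,0.6],[-0.06,-0.2,0,0,0.6],[-0.06,-0.3,0,0,0.6],[-0.06,-0.3,0,0,0.6],[-0.06,-0.3,0,0,0.6]]'
python3 - <<'E'
from h import *
C=[]
for n in("top","side"):
    im,d=grab(n);w=cloud(n,d);C.append(im)
    m=band(w,(.67,.1515),.09,.09,.12);p=w[m];print("lid",m.sum(),circ(p))
    A=np.c_[p[:,:2]-p[:,:2].mean(0),np.ones(len(p))];print("tilt",np.linalg.lstsq(A,p[:,2],rcond=None)[0].round(3))
    m=band(w,(.67,.1515),.03,.13,.16);p=w[m];print("knob",circ(p),p[:,2].max())
cv2.imwrite("pics/g.png",np.hstack([cv2.resize(C[0][130:250,140:280,::-1],(400,343)),cv2.resize(C[1][70:210,160:320,::-1],(400,343))]))
E
```

```text
clock: 31.45
tcp_pos: [0.67, 0.1522, 0.1306]
tcp_rot: [[0.588, 0.809, 0.0], [0.809, -0.588, 0.0], [0.0, 0.0, -1.0]]
contact_force: [-0.1, -0.4, -0.7]
finger_gap: 0.537
gripper_force: 0.0
clock: 31.87
tcp_pos: [0.6694, 0.1521, 0.2217]
tcp_rot: [[0.588, 0.809, -0.002], [0.809, -0.588, -0.0], [-0.001, -0.001, -1.0]]
contact_force: [1.2, 0.9, -0.4]
finger_gap: 0.599
gripper_force: 0.0
clock: 32.7
tcp_pos: [0.5439, -0.0748, 0.2214]
tcp_rot: [[0.591, 0.807, 0.001], [0.807, -0.591, -0.001], [-0.0, 0.001, -1.0]]
contact_force: [-0.7, 0.9, 0.0]
finger_gap: 0.601
gripper_force: 0.0
lid 1391 (array([0.6713, 0.1528]), 0.0682)
tilt [ 0.002 -0.     0.105]
knob (array([0.6702, 0.1528]), 0.0128) 0.14981918177728182
lid 436 (array([0.6675, 0.153 ]), 0.0691)
tilt [0.028 0.059 0.104]Traceback (most recent call last):
  File "<stdin>", line 7, in <module>
    return umr_maximum(a, axis, None, out, keepdims, initial, where)
ValueError: zero-size array to reduction operation maximum which has no identity
```

The top view has the lid level (slope 0.002), at seat height and within about 2 mm of the jar axis. The arm blocks the side view. Handing in.

```bash
python3 -m jog '[[0,0,0,0,0.6],[0,0,0,0,0.6],[0,0,0,0,0.6]]' >/dev/null; python3 -c "
from rig import order
print(order.sign_off())"
```

```text
the job is handed in; nothing more can be done
None
```

The jar is packed and the job is handed in at about 33 s on the clock: both grips stand in the tray, the tray is on the jar floor, and the lid measured level and centred from the top camera; the hand-in returned no verdict.

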